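# Clear the hardness-testing bench

### The job

Sort the tested specimens by material, setting each one down flat in its own tray, not dropping it: the round steel disc in the blue tray, the brass hexagon in the black tray and the red block in the white tray. The copper plug is still stuck in the grey slotted sleeve: without touching the plug with the fingers, push it with the tip of the black-handled pusher out of the sleeve's far end so that it drops into the yellow tray there, and leave it in that tray. Lay the pusher lengthwise in the orange tool tray; at the end everything lies released and at rest.

Things in the scene. Friction and masses are not known exactly. Their poses are not given: they have to be found in the camera images.
- steel_disc: bright steel test disc, 44 mm diameter, 20 mm high, 240 g, lying flat on the bench. Origin: centre of its underside; z up.
- brass_hex: brass hexagonal prism standing on its hexagon face, 36 mm across flats (41.6 mm across corners), 24 mm high, 230 g. Origin: centre of its underside; z up; one pair of flats faces along its +x and -x, the other pairs are turned 60 and 120 degrees from it.
- red_block: red phenolic block, 52 mm along its x, 32 mm along its y, 24 mm high, 60 g. Origin: centre of its underside; z up.
- copper_plug: copper cylinder, 24 mm diameter, 24 mm long, 97 g, at the start lying inside the grey sleeve (seen through the slot in the sleeve's top), its centre 22 to 34 mm in from the mouth; a push of a few newtons or less slides it. Origin: its centre; x along its axis.
- pusher: pusher lying on the bench, 130 mm long, 70 g: black square handle 50 mm long, 18 x 18 mm, then on the same axis a bare aluminium rod 12 mm thick, 80 mm long. Origin: mid-length, at the height of the handle's underside; x points from handle to tip (handle x = -65 to -15 mm, tip end x = +65 mm); z up; axis 9 mm above the underside.
- sleeve_stand: yellow tray with a level grey sleeve at one end, fixed. Origin: centre of the tray's underside; x = push direction, sleeve to tray; z up. Tray 120 (x) x 100 x 35 high, wall and floor 4 mm. Sleeve at y = 0, axis 60 mm up, bore 28, wall 4, top slot 14 wide; open mouth at x = -112, far end at x = -52, over the tray. Plug drops out once the tip is 60 to 67 mm in. Foot 70 wide, 8 high, from x = -117.
- blue_tray: blue plastic tray for steel, open on top, fixed to the bench: 105 x 105 mm outside, 22 mm high, walls and floor 4 mm thick. Origin: centre of its underside, on the bench; x and y along its sides, z up.
- black_tray: black plastic tray for brass, open on top, fixed to the bench: 105 x 105 mm outside, 22 mm high, walls and floor 4 mm thick. Origin: centre of its underside, on the bench; x and y along its sides, z up.
- white_tray: white plastic tray for phenolic (the red block), open on top, fixed to the bench: 105 x 105 mm outside, 22 mm high, walls and floor 4 mm thick. Origin: centre of its underside, on the bench; x and y along its sides, z up.
- tool_tray: shallow orange tool tray for the pusher, open on top, fixed: 176 mm along its x, 90 mm along its y, 12 mm high, walls and floor 3 mm. Origin: centre of its underside, on the bench; z up. The pusher lies along the tray's x, tip either way.

How it is judged:
By the outcome, as a careful person would: the job done as asked, in the order asked, and still so for the second after the job is handed in, with the robot touching nothing.
It also fails if it takes over 115 s, if anything falls off the work surface, if the arm or the gripper's body presses on something with over 40 N, if the wrist force passes 120 N, or if a joint passes its speed limit or range.

### The arm

A 6-joint arm with a two-finger parallel gripper is mounted at the origin on the work surface. World frame = base frame: x ahead of the robot, y to its left, z up, the work surface at z = 0. Lengths are in m, angles in rad, forces in N, time in s.
With the tool pointing down it reaches from about 0.3 to 0.85 m from the base axis. Payload 4.2 kg.
Tool frame: the origin (TCP) lies midway between the tips of the shut fingers; the grasp point (between the pads) lies 19 mm behind it; z points along the fingers, y is the line along which they close (so a half turn about z gives the same grasp; the last joint's range is limited). The gripper opens to 91 mm and grips with 3 to 60 N. Pads are 32 mm wide; open, the fingers measure 118 mm over their backs; the gripper's body (76 mm by 178 mm) begins 60 mm behind the grasp point.
Start: joints at [1.228, 0.32, 1.565, -0, 1.257, -0.02], TCP at [0.182, 0.545, 0.214] pointing down, gripper open.
Joint ranges: [-3.11, 3.11], [-0.84, 2.01], [0.21, 2.61], [-1.34, 4.49], [0.05, 2.63], [-2.56, 2.56]. Speed limits (rad/s): [2.57, 2.57, 3.14, 3.14, 3.14, 3.14].

### API

Orientations are given as [roll, pitch, yaw] about the fixed x, y, z axes, in that order (R = Rz(yaw) Ry(pitch) Rx(roll)).
In Python, from workcell import manip, vision, order gives the robot as it stands.
- The arm moves only by the tool play_rows, never from a script. Its argument "series" is text: rows parted by semicolons, each of 7 numbers parted by spaces: the shift along the tool's x, y, z scaled (see below), then the turn, a rotation vector about the tool's x, y, z scaled (see below), then the opening, from -1 (shut) to 1 (fully open). In form: tx ty tz wx wy wz hand; .... A call has 1 to 12 rows; each row shifts and turns the commanded pose from where the row before left it, along the tool's axes as they then stand; what a row does not reach is not made up. The controller multiplies each number of a shift by 0.1 m and each number of a turn by 30 degrees. A row lasts 1/12 s, in which the tool goes at most 41.7 mm and 7.16 degrees, less where a joint would pass 70% of its speed; a pose out of reach is approached as far as the arm can. A call with a number of a shift or a turn outside -1 to 1 is refused whole. A call with a gripper value outside its range is refused whole. The fingers move at their own pace and stop on an object; "newtons" is the grip in N (left out, the last holds). Time passes only in rows, so rows that do not move let the fingers close. It gives the time, the measured TCP pose, the force, the opening and the grip force at its end, in the units of the state.
- manip.state(): the state, without advancing time (a new reading comes with each control period).
- vision.get_image(name): name is "side" or "top"; returns the picture (480x640x3 uint8, red, green, blue); there is no depth.
- vision.calibration(name): a dict with "fov_y" (degrees; the focal length in pixels is half the picture's height over the tangent of half this angle, whatever the lens; pixels are square), "cx", "cy" (the principal point, pixels), "rvec" (rotation vector, rad) and "tvec" (3), from world to camera coordinates, as OpenCV has them. Camera axes: x right, y down, z forward; pixel columns grow to the right and rows downward; lengths in m; the calibration is good to about 2 mm. A picture is of the moment at which its call begins. calibration takes no time and is no camera call.
- order.hand_in(): hands the job in; it is judged then, once.
The state is a dict: "time_s": time; "q": joint angles; "dq": joint speeds; "joint_torque": joint torques, N m; "eef_pos": TCP position; "eef_rot": TCP orientation; "force": force on the tool from outside, world axes, zero at the start; "wrist_torque": the same for the moment, N m; "width": opening from 0.0 (shut) to 1.0 (fully open); "gripper_force": force on a finger pad.
Only numpy, scipy, OpenCV 4.12 (cv2) and the standard library are available. Lean on these libraries where they do the work, as an engineer would, in place of code of your own. Each camera call takes 0.05 s, during which the arm holds its last target. There are 200 camera calls.

## Working session

There is one attempt and no reset: what is moved stays moved. The work goes in short steps, Python scripts to look and compute and a tool call to move; the robot and the scene stay as the last step left them, time stands still between calls to the robot, and variables do not carry over. Pictures are saved under pics/ and viewed, at most 14 in all, crops included, and the job is handed in when it is done.

Besides the shell and the picture viewer there is one more tool, called after ">>>" as name(argument=value, ...) on one line, values as JSON. play_rows: Moves the arm, as the interface text tells. Shifts and turns lie within -1 to 1; 1 stands for 0.1 m of shift or 30 degrees of turn. Its arguments: {"type":"object","properties":{"series":{"type":"string"},"newtons":{"type":"number"}},"required":["series"]}

```bash
mkdir -p pics; ls; python3 - <<'E'
from workcell import manip, vision, order
import cv2
for n in("top","side"):
    cv2.imwrite(f"pics/{n}0.png",vision.get_image(n)[:,:,::-1]); print(n,vision.calibration(n))
print(manip.state())
E
```

```text
pics
top {'fov_y': 55.205174617839155, 'cx': 323.39806437404184, 'cy': 239.46474365732652, 'rvec': array([ 2.15436935, -2.13077914,  0.18084124]), 'tvec': array([-0.03261849,  0.52772266,  1.01771738])}
side {'fov_y': 44.33448640762738, 'cx': 324.51967805779293, 'cy': 247.20525153872845, 'rvec': array([ 0.63502141, -2.73462059,  1.04082578]), 'tvec': array([0.46875863, 0.23886562, 0.96518741])}
{'time_s': 0.1, 'q': array([ 1.22799424e+00,  3.20240801e-01,  1.56556437e+00, -2.99607174e-05,
        1.25739974e+00, -1.99823344e-02]), 'dq': array([-0.00165505, -0.0027707 , -0.00202306,  0.0009613 , -0.0026035 ,
        0.00098492]), 'joint_torque': array([-2.91676752e-04, -4.13329697e+01, -2.32510597e+01,  7.28355115e-02,
        4.21686808e-02, -8.75505680e-05]), 'eef_pos': array([0.18225912, 0.54486797, 0.21319414]), 'eef_rot': array([-3.13998015e+00, -3.73363818e-06,  2.81878216e+00]), 'force': array([ 0.65599115, -0.55284588,  0.30273306]), 'wrist_torque': array([0.00409486, 0.01001569, 0.013827  ]), 'gripper_force': 0.0, 'width': 1.000802235251643}
```

View pics/top0.png

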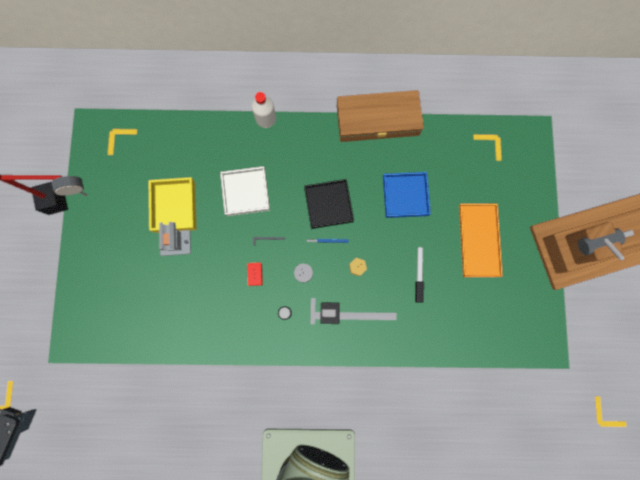

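View pics/side0.png

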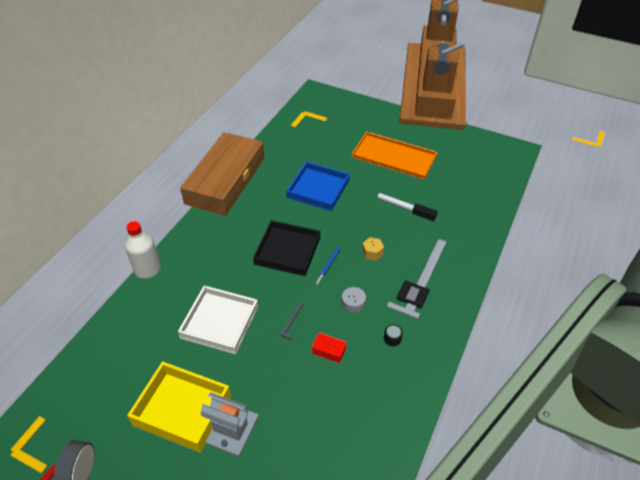

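The top view shows every item: steel disc (303,273), hex (358,267), red block (255,274), pusher from handle (419,292) to tip (420,250), stand (173,215), trays white (245,191), black (329,204), blue (406,195) and orange (481,240). Distractors sit nearby: caliper, pen, hex key and a black nut.

```bash
cat > h.py <<'E'
import numpy as np, cv2
from scipy.optimize import minimize
from workcell import manip, vision, order
CAL={n:vision.calibration(n) for n in("top","side")}
def proj(n,P):
    c=CAL[n]; f=240/np.tan(np.radians(c["fov_y"]/2))
    K=np.array([[f,0,c["cx"]],[0,f,c["cy"]],[0,0,1.]])
    return cv2.projectPoints(np.float64(P).reshape(-1,1,3),c["rvec"],c["tvec"],K,None)[0][:,0]
def box(x0,x1,y0,y1,z0,z1): return np.array([[x,y,z] for x in(x0,x1) for y in(y0,y1) for z in(z0,z1)])/1e3
def prism(r,h,n,a0=0):
    a=a0+np.arange(n)*2*np.pi/n
    return np.array([[r*np.cos(t),r*np.sin(t),z] for t in a for z in(0,h)])/1e3
def cylx(x0,x1,r,zc):
    a=np.arange(32)*np.pi/16
    return np.array([[x,r*np.cos(t),zc+r*np.sin(t)] for t in a for x in(x0,x1)])/1e3
tr=[box(-52.5,52.5,-52.5,52.5,0,22)]
M=dict(steel_disc=[prism(22,20,40)],brass_hex=[prism(20.8,24,6,np.pi/6)],red_block=[box(-26,26,-16,16,0,24)],
 pusher=[box(-65,-15,-9,9,0,18),cylx(-15,65,6,9)],
 sleeve_stand=[box(-60,60,-50,50,0,35),box(-117,-60,-35,35,0,8),cylx(-112,-52,18,60)],
 blue_tray=tr,black_tray=tr,white_tray=tr,tool_tray=[box(-88,88,-45,45,0,12)])
def place(P,p,z=0):
    c,s=np.cos(p[2]),np.sin(p[2]); return P@np.array([[c,-s,0],[s,c,0],[0,0,1]]).T+[p[0],p[1],z]
def ground(n,uv,z=0):
    c=CAL[n];f=240/np.tan(np.radians(c["fov_y"]/2));R=cv2.Rodrigues(c["rvec"])[0]
    d=R.T@[(uv[0]-c["cx"])/f,(uv[1]-c["cy"])/f,1];o=-R.T@c["tvec"];return (o+d*(z-o[2])/d[2])[:2]
def notgreen(im):
    im=im.astype(float);return (~(im[:,:,1]>1.25*np.maximum(im[:,:,0],im[:,:,2]))).astype(np.uint8)
def comp(m,uv):
    n,l,st,c=cv2.connectedComponentsWithStats(m,connectivity=4)
    u,v=np.int32(np.round(uv)); w=l[max(v-3,0):v+4,max(u-3,0):u+4]; w=w[w>0]
    return (l==np.bincount(w).argmax())
S=4
def render(n,parts,p,shape,off,z=0):
    o=np.zeros((shape[0]*S,shape[1]*S),np.uint8)
    for P in parts:
        q=((proj(n,place(P,p,z))-off+0.5)*S-0.5)
        cv2.fillConvexPoly(o,cv2.convexHull(np.int32(np.round(q*16))),1,shift=4)
    return cv2.resize(o.astype(np.float32),(shape[1],shape[0]),interpolation=cv2.INTER_AREA)
def fit(name,ims,p0,z=0,views=("top","side")):
    T=[]
    for n in views:
        uv=proj(n,place(np.array([[0,0,.01]]),p0,z))[0]
        m=comp(notgreen(ims[n]),uv); ys,xs=np.where(m)
        x0,x1,y0,y1=xs.min()-8,xs.max()+9,ys.min()-8,ys.max()+9
        x0,y0=max(x0,0),max(y0,0)
        m=m[y0:y1,x0:x1].astype(np.float32);T.append((n,m,np.array([x0,y0])))
    def cost(v):
        p=[v[0]/100,v[1]/100,v[2]/5]
        return sum(np.abs(render(n,M[name],p,m.shape,o,z)-m).sum()/m.sum() for n,m,o in T)
    best=None
    for da in (0,-.25,.25):
        v0=np.array([p0[0]*100,p0[1]*100,(p0[2]+da)*5])
        sim=np.vstack([v0]+[v0+e for e in np.diag([.6,.6,.8])])
        r=minimize(cost,v0,method="Nelder-Mead",options=dict(initial_simplex=sim,xatol=.005,fatol=1e-4))
        if best is None or r.fun<best.fun:best=r
    v=best.x;return np.array([v[0]/100,v[1]/100,v[2]/5]),best.fun
E
cat > m.py <<'E'
from h import *
ims={n:vision.get_image(n) for n in("top","side")}
print(ims["top"][340,200],ims["side"][260,430])
seeds=dict(steel_disc=((303,273),0),brass_hex=((358,267),0),red_block=((255,274),1.57),pusher=((419.5,275),0),sleeve_stand=((172,205),0),
 blue_tray=((406,195),0),black_tray=((329,204),.15),white_tray=((245,191),.1),tool_tray=((481,240),0))
for k,(uv,a) in seeds.items():
    g=ground("top",uv)
    for vs in (("top","side"),("top",),("side",)):
        try: p,c=fit(k,ims,[*g,a],views=vs);print(k,vs,p.round(4),round(c,3))
        except Exception as e: print(k,vs,repr(e))
E
python3 m.py
```

```text
[106 162 128] [162 166 176]
steel_disc ('top', 'side') [ 0.4534  0.02   -0.2089] 0.175
steel_disc ('top',) [0.4542 0.0202 0.0832] 0.123
steel_disc ('side',) [0.4534 0.0199 0.353 ] 0.047
brass_hex ('top', 'side') [ 0.4693 -0.1077 -0.2851] 0.18
brass_hex ('top',) [ 0.4696 -0.1077  0.69  ] 0.115
brass_hex ('side',) [ 0.4689 -0.1076 -0.3475] 0.056
red_block ('top', 'side') [0.4492 0.1334 0.0644] 0.133
red_block ('top',) [0.4491 0.1334 0.035 ] 0.085
red_block ('side',) [0.4489 0.1335 3.2077] 0.04
pusher ('top', 'side') [ 0.4549 -0.2547 -0.0247] 0.463
pusher ('top',) [ 0.4546 -0.254  -0.0247] 0.216
pusher ('side',) [ 0.4547 -0.2538 -0.0478] 0.242
sleeve_stand ('top', 'side') [0.6108 0.3345 0.0869] 0.058
sleeve_stand ('top',) [0.6113 0.3352 0.0888] 0.038
sleeve_stand ('side',) [0.6106 0.3342 0.087 ] 0.017
blue_tray ('top', 'side') [ 0.6459 -0.2247  0.0577] 0.098
blue_tray ('top',) [ 0.646  -0.2259  0.0499] 0.058
blue_tray ('side',) [ 0.6455 -0.2238  0.0643] 0.038
black_tray ('top', 'side') [ 0.6212 -0.0381  0.195 ] 0.165
black_tray ('top',) [ 0.6218 -0.0377  0.1633] 0.069
black_tray ('side',) [ 0.6207 -0.0385  0.2102] 0.093
white_tray ('top', 'side') [0.6492 0.1649 0.15  ] 0.069
white_tray ('top',) [0.6503 0.1645 0.1474] 0.045
white_tray ('side',) [0.6491 0.165  0.1531] 0.02
tool_tray ('top', 'side') [ 0.5386 -0.402   0.015 ] 0.083
tool_tray ('top',) [ 0.5367 -0.4029  0.0143] 0.042
tool_tray ('side',) [ 0.5384 -0.4013  0.019 ] 0.034
```

Both views agree on the poses to about 1 mm. First I turn the tool to yaw ≈ π and travel toward the disc.

>>> play_rows(series="0 0 0.2 0 0 -0.206 0.5; 0 0 0.2 0 0 -0.206 0.5; 0 0 0.2 0 0 -0.206 0.5; -0.2 -0.34 0 0 0 0 0.5; -0.2 -0.34 0 0 0 0 0.5; -0.2 -0.34 0 0 0 0 0.5; -0.2 -0.34 0 0 0 0 0.5; -0.2 -0.34 0 0 0 0 0.5; -0.2 -0.34 0 0 0 0 0.5; -0.2 -0.34 0 0 0 0 0.5; -0.2 -0.34 0 0 0 0 0.5; -0.2 -0.34 0 0 0 0 0.5", newtons=20)

```text
time_s: 1.2
eef_pos: [0.3631, 0.2377, 0.1541]
eef_rot: [3.141, 0.0, -3.14]
force: [1.2, 0.1, 0.3]
width: 0.753
gripper_force: 0.0
```

>>> play_rows(series="-0.15 -0.363 0 0 0 0 0.5; -0.15 -0.363 0 0 0 0 0.5; -0.15 -0.363 0 0 0 0 0.5; -0.15 -0.363 0 0 0 0 0.5; -0.15 -0.363 0 0 0 0 0.5; -0.15 -0.363 0 0 0 0 0.5; 0 0 0.35 0 0 0 0.5; 0 0 0.35 0 0 0 0.5; 0 0 0.35 0 0 0 0.5; 0 0 0 0 0 0 0.5; 0 0 0 0 0 0 0.5")

```text
time_s: 2.12
eef_pos: [0.4517, 0.0216, 0.0481]
eef_rot: [-3.142, -0.004, -3.141]
force: [-0.5, -0.5, 0.8]
width: 0.748
gripper_force: 0.0
```

```bash
cat > look.py <<'E'
from h import *
import sys
# name view u0 v0 u1 v1
ims={n:vision.get_image(n) for n in("top","side")}
n=sys.argv[2];u0,v0,u1,v1=map(int,sys.argv[3:7]);c=ims[n][v0:v1,u0:u1,::-1]
k=min(800/c.shape[1],600/c.shape[0]);cv2.imwrite(f"pics/{sys.argv[1]}.png",cv2.resize(c,None,fx=k,fy=k,interpolation=cv2.INTER_CUBIC))
s=manip.state();print(k,s["time_s"],s["eef_pos"].round(4),s["eef_rot"].round(4),s["width"],s["force"].round(2))
E
python3 look.py a side 280 170 460 370
```

```text
3.0 2.2167 [0.4543 0.0219 0.0505] [ 3.1415e+00  3.0000e-03 -3.1404e+00] 0.7495841814863003 [1.19 0.03 0.04]
```

View pics/a.png

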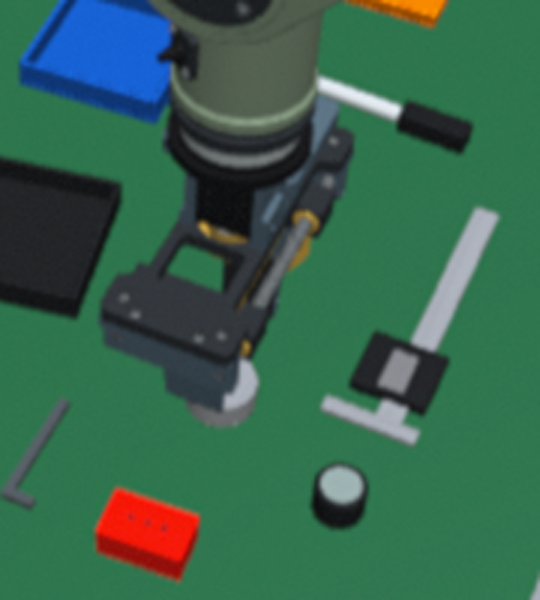

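The gripper stands centred over the disc, so I go down, grip and lift.

>>> play_rows(series="0 -0.015 0.15 0 0 0 0.5; 0 0 0.15 0 0 0 0.5; 0 0 0.13 0 0 0 0.5; 0 0 0 0 0 0 0.5; 0 0 0 0 0 0 -0.3; 0 0 0 0 0 0 -0.3; 0 0 0 0 0 0 -0.3; 0 0 0 0 0 0 -0.3; 0 0 0 0 0 0 -0.3; 0 0 0 0 0 0 -0.3", newtons=25)

```text
time_s: 3.05
eef_pos: [0.4537, 0.0202, 0.007]
eef_rot: [-3.142, 0.002, -3.141]
force: [-0.7, -0.8, 6.6]
width: 0.477
gripper_force: 25.0
```

>>> play_rows(series="0 0 -0.2 0 0 0 -0.3; 0 0 -0.35 0 0 0 -0.3; 0 0 -0.25 0 0 0 -0.3; -0.24 -0.306 0 0 0 0 -0.3; -0.24 -0.306 0 0 0 0 -0.3; -0.24 -0.306 0 0 0 0 -0.3; -0.24 -0.306 0 0 0 0 -0.3; -0.24 -0.306 0 0 0 0 -0.3; -0.24 -0.306 0 0 0 0 -0.3; -0.24 -0.306 0 0 0 0 -0.3; -0.24 -0.306 0 0 0 0 -0.3; 0 0 0 0 0 0 -0.3")

```text
time_s: 4.05
eef_pos: [0.6492, -0.2306, 0.085]
eef_rot: [-3.138, 0.005, 3.139]
force: [1.5, -0.1, -2.6]
width: 0.472
gripper_force: 25.0
```

>>> play_rows(series="0 0 0 0 0 0 -0.3; 0 0 0.2 0 0 0 -0.3; 0 0 0.2 0 0 0 -0.3; 0 0 0.15 0 0 0 -0.3; 0 0 0.1 0 0 0 -0.3; 0 0 0.04 0 0 0 -0.3; 0 0 0.03 0 0 0 -0.3; 0 0 0 0 0 0 -0.3; 0 0 0 0 0 0 -0.3")

```text
time_s: 4.8
eef_pos: [0.6455, -0.2243, 0.0148]
eef_rot: [-3.141, 0.001, -3.141]
force: [0.4, -0.5, -2.6]
width: 0.471
gripper_force: 25.0
```

>>> play_rows(series="0 0 0.02 0 0 0 -0.3; 0 0 0.01 0 0 0 -0.3; 0 0 0.008 0 0 0 -0.3; 0 0 0 0 0 0 -0.3; 0 0 0 0 0 0 -0.3")

```text
time_s: 5.22
eef_pos: [0.6453, -0.2245, 0.0111]
eef_rot: [-3.141, 0.001, -3.141]
force: [-1.8, 0.7, 4.1]
width: 0.472
gripper_force: 25.0
```

>>> play_rows(series="0 0 0 0 0 0 0.35; 0 0 0 0 0 0 0.35; 0 0 0 0 0 0 0.35; 0 0 -0.1 0 0 0 0.35; 0 0 -0.35 0 0 0 0.35; 0 0 -0.3 0 0 0 0.35; 0.294 0.195 0 0 0 0 0.35; 0.294 0.195 0 0 0 0 0.35; 0.294 0.195 0 0 0 0 0.35; 0.294 0.195 0 0 0 0 0.35; 0.294 0.195 0 0 0 0 0.35; 0.294 0.195 0 0 0 0 0.35")

```text
time_s: 6.22
eef_pos: [0.4673, -0.1068, 0.0858]
eef_rot: [-3.141, 0.001, -3.141]
force: [-0.5, 0.4, -0.3]
width: 0.676
gripper_force: 0.0
```

>>> play_rows(series="0 0 0 0 0 -0.12 0.35; 0 0 0 0 0 -0.12 0.35; 0 0 0 0 0 -0.12 0.35; 0 0 0 0 0 0 0.35; 0 0 0 0 0 0 0.35")

```text
time_s: 6.63
eef_pos: [0.4688, -0.1076, 0.0857]
eef_rot: [-3.141, 0.001, -2.954]
force: [-0.0, -0.3, 0.1]
width: 0.671
gripper_force: 0.0
```

```bash
python3 look.py b side 280 150 460 330; python3 - <<'E'
from h import *
ims={"side":vision.get_image("side")}
print(fit("steel_disc",ims,[.6455,-.2245,0],z=.004,views=("side",)))
E
```

```text
3.3333333333333335 6.7333 [ 0.4687 -0.1076  0.0854] [-3.1415e+00  4.0000e-04 -2.9536e+00] 0.6743600025366392 [-0.25  0.16 -0.59]
(array([ 0.61163576, -0.19177651,  0.32825127]), np.float64(0.8222076296806335))
```

View pics/b.png

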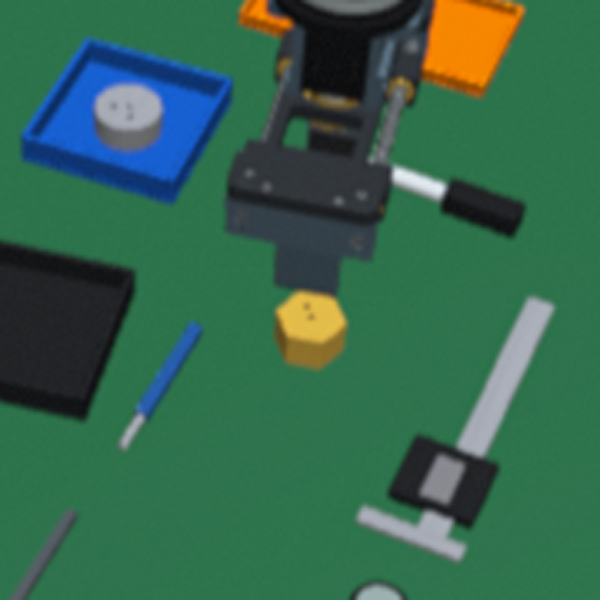

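The disc lies flat in the blue tray, and the gripper is over the hex. I go down and grip it.

>>> play_rows(series="0 0 0.25 0 0 0 0.35; 0 0 0.25 0 0 0 0.35; 0 0 0.2 0 0 0 0.35; 0 0 0.08 0 0 0 0.35; 0 0 0 0 0 0 0.35; 0 0 0 0 0 0 -0.4; 0 0 0 0 0 0 -0.4; 0 0 0 0 0 0 -0.4; 0 0 0 0 0 0 -0.4; 0 0 0 0 0 0 -0.4; 0 0 0 0 0 0 -0.4; 0 0 0 0 0 0 -0.4")

```text
time_s: 7.78
eef_pos: [0.4693, -0.1078, 0.0081]
eef_rot: [-3.141, 0.002, -2.952]
force: [-1.5, -0.9, 6.6]
width: 0.391
gripper_force: 25.0
```

>>> play_rows(series="0 0 -0.2 0 0 0 -0.4; 0 0 -0.35 0 0 0 -0.4; 0 0 -0.25 0 0 0 -0.4; -0.325 0.08 0 0 0 0 -0.4; -0.325 0.08 0 0 0 0 -0.4; -0.325 0.08 0 0 0 0 -0.4; -0.325 0.08 0 0 0 0 -0.4; -0.325 0.08 0 0 0 0 -0.4; 0 0 0 0 0 0 -0.4; 0 0 0 0 0 0 -0.4; 0 0 0.2 0 0 0 -0.4; 0 0 0.2 0 0 0 -0.4")

```text
time_s: 8.78
eef_pos: [0.6201, -0.038, 0.0474]
eef_rot: [-3.141, 0.001, -2.952]
force: [0.1, 0.2, -2.6]
width: 0.395
gripper_force: 25.0
```

>>> play_rows(series="0 0 0.15 0 0 0 -0.4; 0 0 0.1 0 0 0 -0.4; 0 0 0.05 0 0 0 -0.4; 0 0 0.02 0 0 0 -0.4; 0 0 0 0 0 0 -0.4; 0 0 0 0 0 0 -0.4")

```text
time_s: 9.28
eef_pos: [0.6211, -0.0379, 0.016]
eef_rot: [-3.141, 0.001, -2.952]
force: [-0.2, -0.5, -2.1]
width: 0.391
gripper_force: 25.0
```

>>> play_rows(series="0 0 0.02 0 0 0 -0.4; 0 0 0.01 0 0 0 -0.4; 0 0 0.007 0 0 0 -0.4; 0 0 0 0 0 0 -0.4; 0 0 0 0 0 0 -0.4")

```text
time_s: 9.7
eef_pos: [0.6209, -0.0377, 0.0121]
eef_rot: [-3.141, 0.001, -2.952]
force: [-1.6, -0.1, 2.2]
width: 0.396
gripper_force: 25.0
```

>>> play_rows(series="0 0 0 0 0 0 0.25; 0 0 0 0 0 0 0.25; 0 0 0 0 0 0 0.25; 0 0 -0.1 0 0 0 0.25; 0 0 -0.35 0 0 0 0.25; 0 0 -0.35 0 0 0 0.25; 0 0 0 0 0 0.125 0.25; 0 0 0 0 0 0.125 0.25; 0.231 0.2585 0 0 0 0 0.25; 0.231 0.2585 0 0 0 0 0.25; 0.231 0.2585 0 0 0 0 0.25; 0.231 0.2585 0 0 0 0 0.25")

```text
time_s: 10.7
eef_pos: [0.5214, 0.0609, 0.0921]
eef_rot: [3.141, 0.001, -3.084]
force: [0.1, 1.4, 0.9]
width: 0.624
gripper_force: 0.0
```

>>> play_rows(series="0.231 0.2585 0 0 0 0 0.25; 0.231 0.2585 0 0 0 0 0.25; 0.231 0.2585 0 0 0 0 0.25; 0 0 0 0 0 0 0.25; 0 0 0 0 0 0 0.25; 0 0 0 0 0 0 0.25")

```text
time_s: 11.2
eef_pos: [0.4496, 0.1336, 0.0922]
eef_rot: [3.141, 0.002, -3.083]
force: [0.8, 0.5, -0.4]
width: 0.626
gripper_force: 0.0
```

>>> play_rows(series="0 0 0.3 0 0 0 0.25; 0 0 0.25 0 0 0 0.25; 0 0 0.2 0 0 0 0.25; 0 0 0.1 0 0 0 0.25; 0 0 0 0 0 0 0.25; 0 0 0 0 0 0 -0.5; 0 0 0 0 0 0 -0.5; 0 0 0 0 0 0 -0.5; 0 0 0 0 0 0 -0.5; 0 0 0 0 0 0 -0.5; 0 0 0 0 0 0 -0.5; 0 0 0 0 0 0 -0.5", newtons=20)

```text
time_s: 12.2
eef_pos: [0.4495, 0.1336, 0.0073]
eef_rot: [3.141, 0.002, -3.083]
force: [-1.0, -1.8, 7.0]
width: 0.346
gripper_force: 20.0
```

```bash
python3 look.py c side 230 200 390 360
```

```text
3.75 12.3 [0.4495 0.1336 0.0073] [ 3.1415e+00  2.2000e-03 -3.0829e+00] 0.3487659942353731 [ 0.04 -2.41  5.89]
```

View pics/c.png

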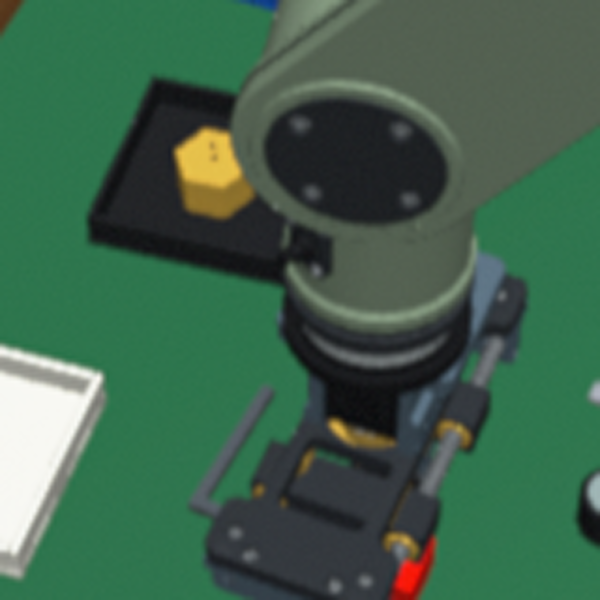

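The hexagon lies flat in the black tray, and the block is gripped (32 mm). It goes to the white tray.

>>> play_rows(series="0 0 -0.2 0 0 0 -0.5; 0 0 -0.35 0 0 0 -0.5; 0 0 -0.25 0 0 0 -0.5; -0.336 0.033 0 0 0 0 -0.5; -0.336 0.033 0 0 0 0 -0.5; -0.336 0.033 0 0 0 0 -0.5; -0.336 0.033 0 0 0 0 -0.5; -0.336 0.033 0 0 0 0 -0.5; -0.336 0.033 0 0 0 0 -0.5; 0 0 0 0 0 -0.18 -0.5; 0 0 0.2 0 0 0 -0.5; 0 0 0.2 0 0 0 -0.5")

```text
time_s: 13.3
eef_pos: [0.6498, 0.1655, 0.0464]
eef_rot: [3.141, 0.002, -2.989]
force: [-0.6, -0.2, -1.4]
width: 0.347
gripper_force: 20.0
```

>>> play_rows(series="0 0 0.15 0 0 0 -0.5; 0 0 0.1 0 0 0 -0.5; 0 0 0.05 0 0 0 -0.5; 0 0 0.02 0 0 0 -0.5; 0 0 0 0 0 0 -0.5; 0 0 0 0 0 0 -0.5")

```text
time_s: 13.8
eef_pos: [0.6493, 0.1653, 0.0154]
eef_rot: [3.141, 0.002, -2.989]
force: [0.3, 0.6, -0.6]
width: 0.347
gripper_force: 20.0
```

>>> play_rows(series="0 0 0.02 0 0 0 -0.5; 0 0 0.01 0 0 0 -0.5; 0 0 0.007 0 0 0 -0.5; 0 0 0 0 0 0 -0.5; 0 0 0 0 0 0 -0.5")

```text
time_s: 14.22
eef_pos: [0.649, 0.1651, 0.0114]
eef_rot: [3.141, 0.001, -2.989]
force: [-0.7, -1.0, 3.4]
width: 0.349
gripper_force: 20.0
```

```bash
cat > p.py <<'E'
from h import *
# pusher axis: centroids of black handle and bright rod in each view, dropped to axis height
import sys
for n in("top","side"):
    im=vision.get_image(n).astype(float); ng=notgreen(im)
    uv=proj(n,np.array([[.455,-.254,.009]]))[0]
    yy,xx=np.mgrid[:480,:640]; near=np.hypot(xx-uv[0],yy-uv[1])<48
    g=im.max(2)
    for nm,m in(("handle",(g<75)),("rod",(im.min(2)>130))):
        m=(m&near).astype(np.uint8);k,l,st,c=cv2.connectedComponentsWithStats(m)
        j=1+st[1:,4].argmax(); ys,xs=np.where(l==j)
        P=np.array([ground(n,(u,v),.012 if nm=="rod" else .014) for u,v in zip(xs,ys)])
        vx,vy,x0,y0=cv2.fitLine(np.float32(P),cv2.DIST_L2,0,.01,.01).ravel()
        t=(P-[x0,y0])@[vx,vy]; print(n,nm,st[j,4],P.mean(0).round(4),"yaw",round(float(np.arctan(vy/vx)),3),"ends x",P[:,0].min().round(4),P[:,0].max().round(4))
E
python3 p.py
```

```text
top handle 139 [ 0.4121 -0.2514] yaw -0.025 ends x 0.3902 0.4344
top rod 202 [ 0.4774 -0.2545] yaw -0.028 ends x 0.4368 0.5175
side handle 249 [ 0.4111 -0.2459] yaw -0.103 ends x 0.3867 0.4356
side rod 216 [ 0.4773 -0.2522] yaw -0.045 ends x 0.4378 0.5183
```

>>> play_rows(series="0 0 0 0 0 0 0.2; 0 0 0 0 0 0 0.2; 0 0 0 0 0 0 0.2; 0 0 -0.1 0 0 0 0.2; 0 0 -0.35 0 0 0 0.2; 0 0 -0.35 0 0 0 0.2; 0 0 0 0 0 0.123 0; 0 0 0 0 0 0.123 0; 0 0 0 0 0 0.123 0; 0.168 -0.328 0 0 0 0 0; 0.168 -0.328 0 0 0 0 0; 0.168 -0.328 0 0 0 0 0")

```text
time_s: 15.32
eef_pos: [0.5937, 0.0682, 0.0912]
eef_rot: [-3.142, 0.001, 3.103]
force: [0.8, -0.0, 0.4]
width: 0.503
gripper_force: 0.0
```

>>> play_rows(series="0.168 -0.328 0 0 0 0 0; 0.168 -0.328 0 0 0 0 0; 0.168 -0.328 0 0 0 0 0; 0.168 -0.328 0 0 0 0 0; 0.168 -0.328 0 0 0 0 0; 0.168 -0.328 0 0 0 0 0; 0.168 -0.328 0 0 0 0 0; 0.168 -0.328 0 0 0 0 0; 0.168 -0.328 0 0 0 0 0; 0.168 -0.328 0 0 0 0 0; 0 0 0 0 0 0 0; 0 0 0 0 0 0 0")

```text
time_s: 16.32
eef_pos: [0.4126, -0.2535, 0.0913]
eef_rot: [-3.141, 0.001, 3.097]
force: [0.8, 0.3, 0.4]
width: 0.497
gripper_force: 0.0
```

```bash
python3 look.py d side 170 130 450 340
```

```text
2.857142857142857 16.4167 [ 0.4136 -0.2518  0.0911] [3.1413e+00 7.0000e-04 3.1007e+00] 0.49991541262016287 [ 0.81  0.54 -1.31]
```

View pics/d.png

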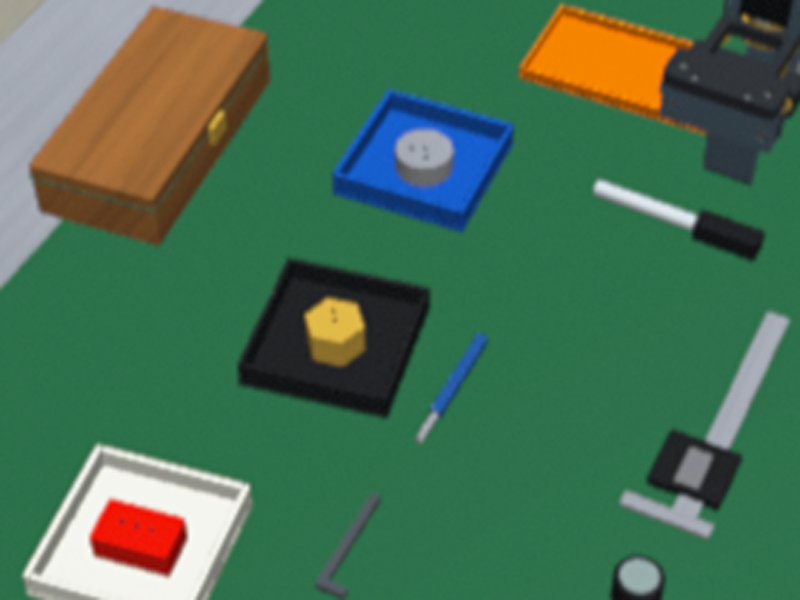

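All three specimens lie flat in their trays, and the gripper is above the handle. Next I grip the pusher.

>>> play_rows(series="0 0 0.3 0 0 0 0; 0 0 0.25 0 0 0 0; 0 0 0.2 0 0 0 0; 0 0 0.1 0 0 0 0; 0 0 0 0 0 0 0; 0 0 0 0 0 0 -0.8; 0 0 0 0 0 0 -0.8; 0 0 0 0 0 0 -0.8; 0 0 0 0 0 0 -0.8; 0 0 0 0 0 0 -0.8; 0 0 0 0 0 0 -0.8; 0 0 0 0 0 0 -0.8", newtons=40)

```text
time_s: 17.42
eef_pos: [0.4138, -0.2524, 0.0065]
eef_rot: [-3.141, 0.002, 3.101]
force: [0.4, 1.7, 6.4]
width: 0.193
gripper_force: 40.0
```

>>> play_rows(series="0 0 -0.2 0 0 0 -0.8; 0 0 -0.35 0 0 0 -0.8; 0 0 -0.35 0 0 0 -0.8; 0 0 -0.2 0 0 0 -0.8; 0 0 0 0 0 -0.122 -0.8; 0 0 0 0 0 -0.122 -0.8; -0.004 0.2 0 0 0 0 -0.8; -0.004 0.378 0 0 0 0 -0.8; -0.004 0.378 0 0 0 0 -0.8; -0.004 0.378 0 0 0 0 -0.8; -0.004 0.378 0 0 0 0 -0.8; -0.004 0.378 0 0 0 0 -0.8")

```text
time_s: 18.42
eef_pos: [0.3965, -0.0423, 0.1156]
eef_rot: [3.141, -0.0, -3.055]
force: [0.3, -1.2, -1.0]
width: 0.193
gripper_force: 40.0
```

>>> play_rows(series="-0.004 0.378 0 0 0 0 -0.8; -0.004 0.378 0 0 0 0 -0.8; -0.004 0.378 0 0 0 0 -0.8; -0.004 0.378 0 0 0 0 -0.8; -0.004 0.378 0 0 0 0 -0.8; -0.004 0.378 0 0 0 0 -0.8; -0.004 0.378 0 0 0 0 -0.8; -0.004 0.378 0 0 0 0 -0.8; -0.004 0.3 0 0 0 0 -0.8; 0 0.15 0 0 0 0 -0.8; 0 0 0 0 0 0 -0.8; 0 0 0 0 0 0 -0.8")

```text
time_s: 19.42
eef_pos: [0.3702, 0.3026, 0.1153]
eef_rot: [-3.141, -0.001, -3.053]
force: [-0.1, 0.2, -0.3]
width: 0.196
gripper_force: 40.0
```

```bash
python3 look.py e side 100 300 380 480; python3 look.py f top 120 170 260 310
```

```text
2.857142857142857 19.5167 [0.3703 0.3014 0.1154] [-3.1405e+00 -1.0000e-03 -3.0549e+00] 0.19373891713961805 [-0.41 -0.27 -1.25]
4.285714285714286 19.6167 [0.3706 0.3013 0.1157] [-3.1411e+00 -5.0000e-04 -3.0559e+00] 0.19122424396997426 [-0.95  0.66 -1.07]
```

View pics/e.png

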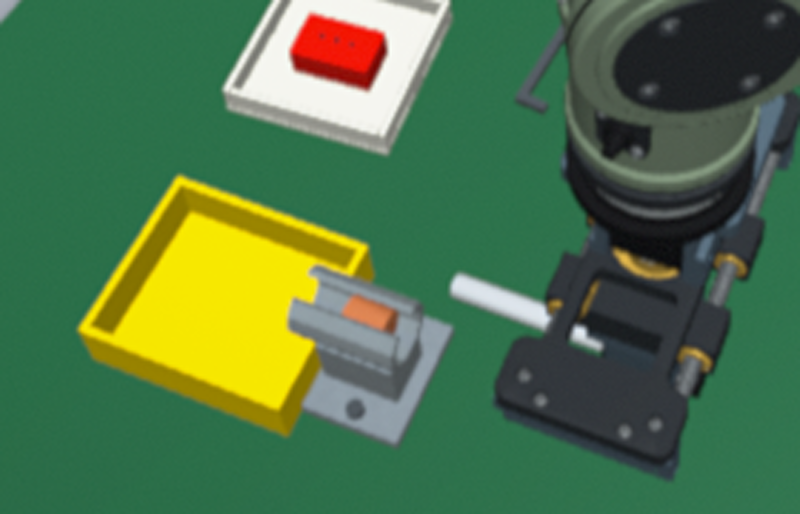

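View pics/f.png

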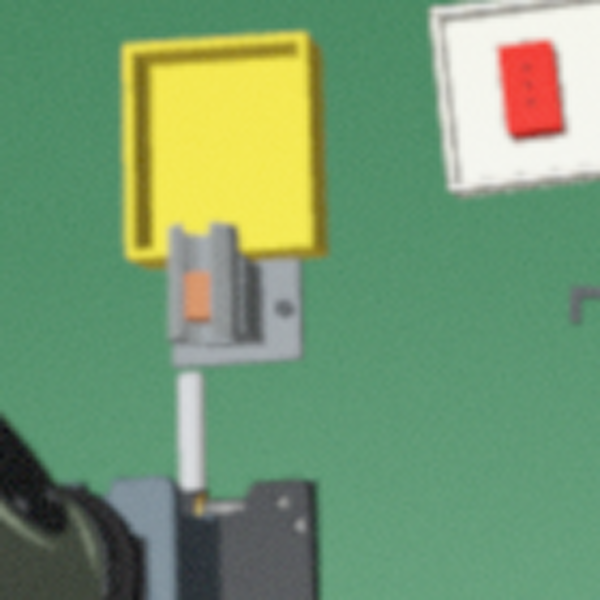

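The pusher is straight in the grip, just before the sleeve. I move to the pre-insert point in front of the mouth and then check alignment.

>>> play_rows(series="0 0.061 0 0 0 0 -0.8; 0 0.061 0 0 0 0 -0.8; 0 0 0.2 0 0 0 -0.8; 0 0 0.2 0 0 0 -0.8; 0 0 0.1 0 0 0 -0.8; 0 0 0.08 0 0 0 -0.8; 0 0 0 0 0 0 -0.8; 0 0 0 0 0 0 -0.8; 0 0 0 0 0 0 -0.8")

```text
time_s: 20.37
eef_pos: [0.3703, 0.3153, 0.0585]
eef_rot: [3.141, 0.001, -3.055]
force: [-0.4, 0.3, -0.4]
width: 0.195
gripper_force: 40.0
```

```bash
cat > al.py <<'E'
from h import *
S0=np.array([.6108,.3345,.087])
loc=lambda pts: place(np.array(pts)/1e3,S0)
for n in("top","side"):
    im=vision.get_image(n); cv2.imwrite(f"pics/raw_{n}.png",im[:,:,::-1])
    k=6; u,v=proj(n,loc([[-125,0,60]]))[0]; u0,v0=int(u)-50,int(v)-45
    c=cv2.resize(im[v0:v0+90,u0:u0+100,::-1],None,fx=k,fy=k,interpolation=cv2.INTER_CUBIC)
    def L(a,b,col):
        q=(proj(n,loc([a,b]))-[u0,v0]+.5)*k
        cv2.line(c,*[tuple(int(x) for x in r) for r in q],col,1,cv2.LINE_AA)
    for y,z in((-6,60),(6,60),(0,66),(0,54)): L([-180,y,z],[-112,y,z],(255,0,255))
    for y in(-18,18): L([-112,y,60],[-52,y,60],(255,255,0))
    L([-112,0,42],[-112,0,42.1],(0,0,255)); L([-137,-10,60],[-137,10,60],(0,0,255))
    cv2.imwrite(f"pics/al_{n}.png",c)
s=manip.state();print(s["eef_pos"].round(4),s["eef_rot"].round(4),s["force"].round(1))
E
python3 al.py; python3 -c "
import cv2,numpy as np
a,b=[cv2.imread(f'pics/al_{n}.png') for n in('top','side')]
cv2.imwrite('pics/al.png',cv2.resize(np.hstack([a,b]),(800,360)))"
```

```text
[0.3702 0.3153 0.0586] [ 3.1404e+00  1.6000e-03 -3.0545e+00] [-0.2  1.  -0.8]
```

View pics/al.png

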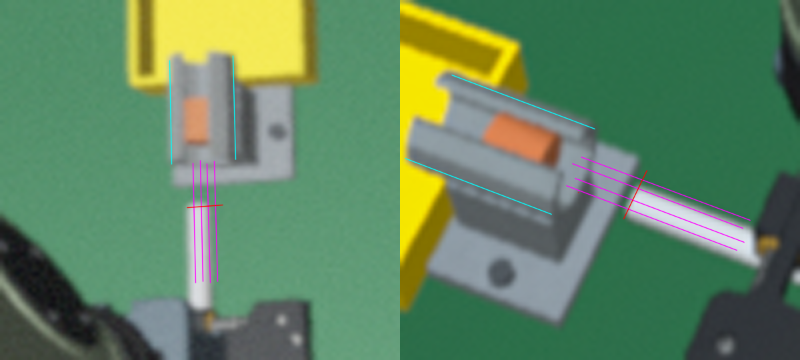

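Alignment is good, with the rod about 2 mm off in +y. I correct that and insert.

>>> play_rows(series="0 -0.022 0 0 0 0 -0.8; 0 0 0 0 0 0 -0.8; -0.07 0 0 0 0 0 -0.8; -0.07 0 0 0 0 0 -0.8; -0.07 0 0 0 0 0 -0.8; -0.07 0 0 0 0 0 -0.8; -0.07 0 0 0 0 0 -0.8; -0.07 0 0 0 0 0 -0.8; 0 0 0 0 0 0 -0.8")

```text
time_s: 21.22
eef_pos: [0.4135, 0.3167, 0.0577]
eef_rot: [3.141, 0.001, -3.055]
force: [0.6, -0.6, -0.1]
width: 0.191
gripper_force: 40.0
```

>>> play_rows(series="-0.06 0 0 0 0 0 -0.8; -0.06 0 0 0 0 0 -0.8; -0.06 0 0 0 0 0 -0.8; -0.06 0 0 0 0 0 -0.8; -0.06 0 0 0 0 0 -0.8; -0.06 0 0 0 0 0 -0.8; 0 0 0 0 0 0 -0.8; 0 0 0 0 0 0 -0.8")

```text
time_s: 21.88
eef_pos: [0.4481, 0.3195, 0.0577]
eef_rot: [3.141, 0.0, -3.055]
force: [-0.1, -0.1, -0.3]
width: 0.195
gripper_force: 40.0
```

```bash
python3 al.py; python3 -c "
import cv2,numpy as np
a,b=[cv2.imread(f'pics/al_{n}.png') for n in('top','side')]
cv2.imwrite('pics/al2.png',cv2.resize(np.hstack([a,b]),(800,360)))"
```

```text
[0.4474 0.3194 0.0577] [-3.1416e+00 -2.0000e-04 -3.0544e+00] [-0.3  0.8 -0. ]
```

View pics/al2.png

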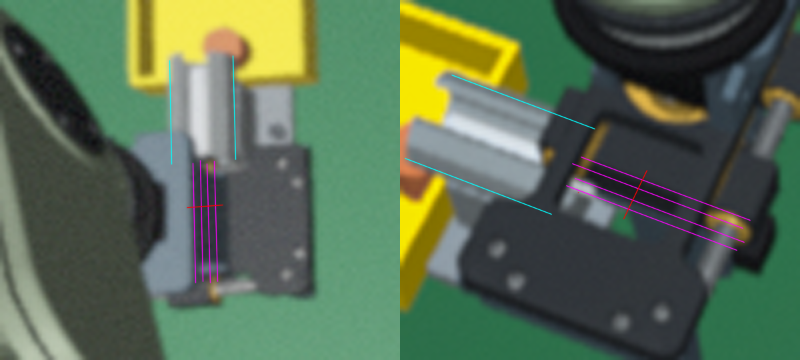

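The plug appears to have tipped out past the far end. I push on to about 64 mm in, then withdraw and look.

>>> play_rows(series="-0.04 0 0 0 0 0 -0.8; -0.04 0 0 0 0 0 -0.8; -0.03 0 0 0 0 0 -0.8; 0 0 0 0 0 0 -0.8; 0 0 0 0 0 0 -0.8; 0.1 0 0 0 0 0 -0.8; 0.18 0 0 0 0 0 -0.8; 0.18 0 0 0 0 0 -0.8; 0.18 0 0 0 0 0 -0.8; 0.18 0 0 0 0 0 -0.8; 0.18 0 0 0 0 0 -0.8; 0 0 0 0 0 0 -0.8")

```text
time_s: 22.98
eef_pos: [0.3543, 0.3099, 0.0574]
eef_rot: [-3.139, -0.004, -3.053]
force: [-0.9, -0.5, -0.2]
width: 0.192
gripper_force: 40.0
```

```bash
python3 look.py g side 100 340 260 460
```

```text
5.0 23.0833 [0.3584 0.3117 0.058 ] [ 3.1412e+00  6.0000e-04 -3.0533e+00] 0.19196918786127362 [ 0.6   0.47 -0.19]
```

View pics/g.png

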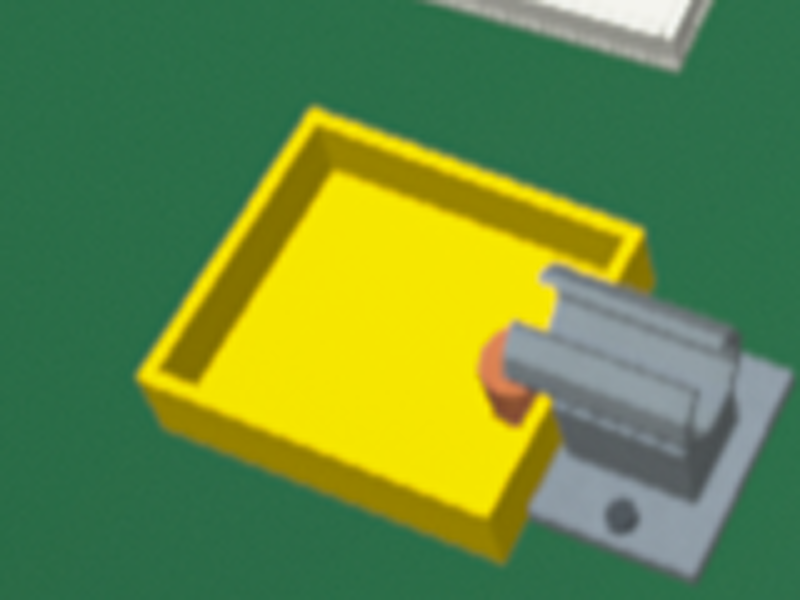

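The plug stands on the yellow tray's floor and the sleeve is empty. Now I take the pusher to the tool tray.

>>> play_rows(series="0 0 -0.2 0 0 0 -0.8; 0 0 -0.3 0 0 0 -0.8; 0 0 -0.1 0 0 0 -0.8; 0 0 0 0 0 0.1375 -0.8; -0.068 -0.2 0 0 0 0 -0.8; -0.068 -0.377 0 0 0 0 -0.8; -0.068 -0.377 0 0 0 0 -0.8; -0.068 -0.377 0 0 0 0 -0.8; -0.068 -0.377 0 0 0 0 -0.8; -0.068 -0.377 0 0 0 0 -0.8; -0.068 -0.377 0 0 0 0 -0.8; -0.068 -0.377 0 0 0 0 -0.8")

```text
time_s: 24.08
eef_pos: [0.4188, 0.0265, 0.1181]
eef_rot: [3.142, 0.002, -3.127]
force: [0.9, 0.0, -0.4]
width: 0.193
gripper_force: 40.0
```

>>> play_rows(series="-0.068 -0.377 0 0 0 0 -0.8; -0.068 -0.377 0 0 0 0 -0.8; -0.068 -0.377 0 0 0 0 -0.8; -0.068 -0.377 0 0 0 0 -0.8; -0.068 -0.377 0 0 0 0 -0.8; -0.068 -0.377 0 0 0 0 -0.8; -0.068 -0.377 0 0 0 0 -0.8; -0.068 -0.377 0 0 0 0 -0.8; -0.068 -0.377 0 0 0 0 -0.8; -0.068 -0.377 0 0 0 0 -0.8; -0.068 -0.377 0 0 0 0 -0.8; 0 -0.177 0 0 0 0 -0.8")

```text
time_s: 25.08
eef_pos: [0.5003, -0.4085, 0.1175]
eef_rot: [-3.138, 0.003, -3.129]
force: [0.2, -0.6, -0.6]
width: 0.194
gripper_force: 40.0
```

>>> play_rows(series="0 0 0 0 0 0 -0.8; 0 0 0 0 0 0 -0.8; 0 0 0.2 0 0 0 -0.8; 0 0 0.2 0 0 0 -0.8; 0 0 0 0 0 0 -0.8; 0 0 0 0 0 0 -0.8")

```text
time_s: 25.58
eef_pos: [0.4984, -0.4009, 0.077]
eef_rot: [3.139, -0.002, -3.125]
force: [-0.4, 0.1, -0.4]
width: 0.19
gripper_force: 40.0
```

>>> play_rows(series="0 -0.015 0.2 0 0 0 -0.8; 0 0 0.2 0 0 0 -0.8; 0 0 0.15 0 0 0 -0.8; 0 0 0.07 0 0 0 -0.8; 0 0 0 0 0 0 -0.8; 0 0 0 0 0 0 -0.8")

```text
time_s: 26.08
eef_pos: [0.4997, -0.4042, 0.0169]
eef_rot: [-3.141, 0.001, -3.126]
force: [-0.0, 0.1, 0.1]
width: 0.192
gripper_force: 40.0
```

>>> play_rows(series="0 0 0.03 0 0 0 -0.8; 0 0 0.025 0 0 0 -0.8; 0 0 0.012 0 0 0 -0.8; 0 0 0 0 0 0 -0.8; 0 0 0 0 0 0 -0.8")

```text
time_s: 26.5
eef_pos: [0.4993, -0.4043, 0.0096]
eef_rot: [-3.141, 0.001, -3.127]
force: [-0.1, 0.7, 1.9]
width: 0.197
gripper_force: 40.0
```

>>> play_rows(series="0 0 0 0 0 0 -0.15; 0 0 0 0 0 0 -0.15; 0 0 0 0 0 0 -0.15; 0 0 0 0 0 0 -0.15; 0 0 -0.1 0 0 0 -0.15; 0 0 -0.3 0 0 0 -0.15; 0 0 -0.4 0 0 0 -0.15; 0 0 -0.4 0 0 0 -0.15; 0.3 0 0 0 0 0 -0.15; 0.3 0 0 0 0 0 -0.15; 0.3 0 0 0 0 0 -0.15; 0 0 0 0 0 0 -0.15")

```text
time_s: 27.5
eef_pos: [0.4041, -0.4046, 0.13]
eef_rot: [3.14, -0.003, -3.129]
force: [-0.4, 0.8, 0.0]
width: 0.42
gripper_force: 0.0
```

```bash
python3 look.py i side 0 0 640 480; python3 look.py j top 400 160 560 320
```

```text
1.25 27.6 [ 0.4085 -0.4057  0.1301] [-3.1408e+00  1.2000e-03 -3.1280e+00] 0.4266069433123087 [-0.25 -0.06  0.61]
3.75 27.7 [ 0.4099 -0.4058  0.1296] [-3.1407e+00  1.5000e-03 -3.1264e+00] 0.42497802199273693 [0.59 0.58 0.14]
```

View pics/i.png

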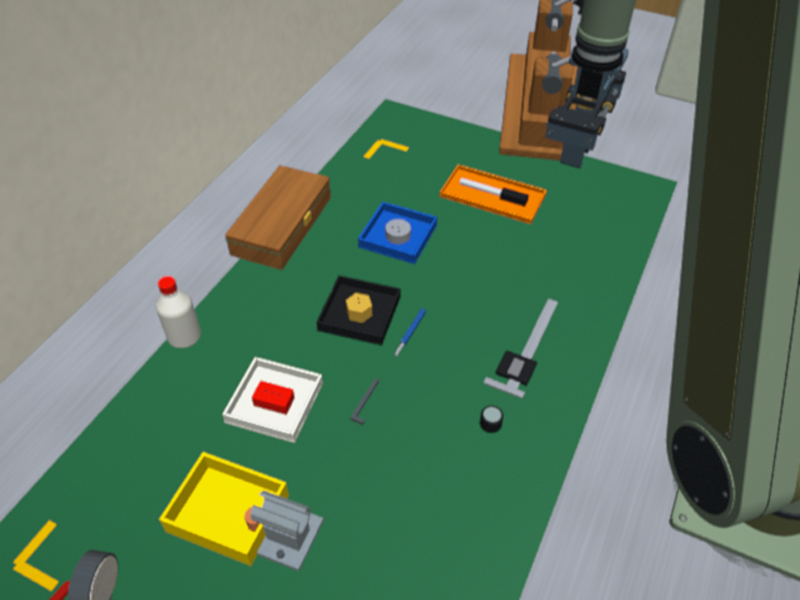

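View pics/j.png

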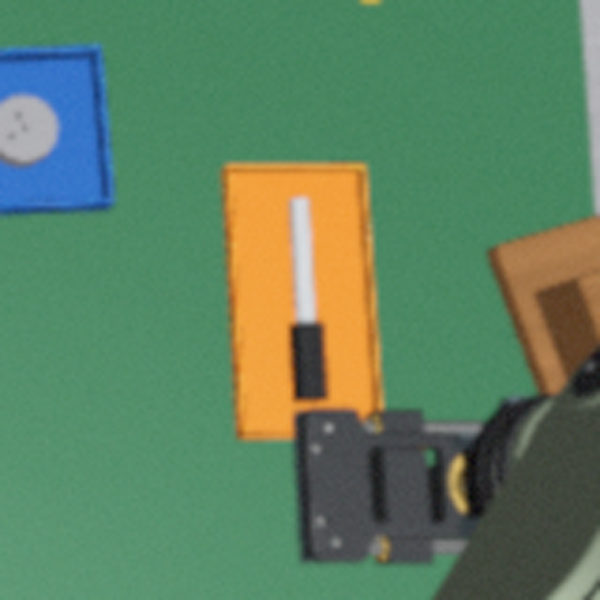

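Everything is in its tray: disc in blue, hex in black, block in white, plug in yellow, and the pusher lengthwise in orange. The gripper stands clear of everything.

```bash
python3 -c "
from workcell import order
print(order.hand_in())"
```

```text
the job is handed in; nothing more can be done
None
```

The job is done and handed in: the disc, hexagon and block lie flat in the blue, black and white trays, the plug was pushed out into the yellow tray (standing on end), and the pusher lies lengthwise in the orange tray; it took about 28 s of the 115 s.

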